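# Brush out the tipping jar, then draw its locking plunger

### The arm

A 6-joint arm with a two-finger parallel gripper is mounted at the origin on a cart in front of the work surface, level with it; the furniture and walls round the work are solid. World frame = base frame: x ahead of the robot, y to its left, z up, the work surface at z = 0. Lengths are in m, angles in degrees, forces in N, time in s.
With the tool pointing down it reaches from about 0.425 to 0.95 m from the base axis. Payload 14.7 kg.
Tool frame: the origin (TCP) lies at the very end of the fingers, on their centre line; the grasp point (between the pads) lies behind it (robot.grip_depth is the x of the grasp point in the tool frame, in m); x points along the fingers, y is the direction in which the jaws open and shut, and the axes are right-handed (so a half turn about x gives the same grasp; the last joint's range is limited). The gripper opens to 85 mm and grips with 20 to 120 N. Pads are 22 mm wide; open, the fingers measure 114 mm over their backs; the gripper's body (76 mm by 85 mm) begins 54 mm behind the grasp point. The pads swing forward as they close: fully open they stand 13 mm farther back than shut.
Start: joints at [-72.685, 27.513, 91.461, -0, 61.026, -2.67], TCP at [0.222, -0.611, 0.231] pointing down, gripper open.
Joint ranges: [-157.49, 157.49], [-46.99, 117.5], [13.45, 153.17], [-89.5, 269.5], [5.16, 153.95], [-167.48, 167.48]. Speed limits (degrees/s): [108.29, 108.29, 136.94, 172.46, 172.46, 172.46].

### API

Orientations are given as a 3x3 rotation matrix whose columns are the frame's x, y, z axes.
In Python, from plant import get_obs, camera, robot, outline_of gives the robot as it stands.
- The arm moves only by the shell command python3 -m jog 'ROWS' [OPENING]. ROWS is JSON, a list of rows, each a list of 4 numbers: the shift along the tool's x, y, z scaled (see below), then the turn about the tool's x scaled (see below). In form: [[x, y, z, turn], ...]. A call has 1 to 12 rows; each row is the pose to reach, as a shift and turn from the pose measured when the call began, along the tool's axes at that moment, turning the shorter way round; what a row does not reach only later rows make up. The controller multiplies each number of a shift by 0.4 m and each number of a turn by pi rad. A row lasts 1/10 s, in which the tool goes at most 50 mm and 8.59 degrees, less where a joint would pass 70% of its speed; a pose out of reach is approached as far as the arm can. A call with a number of a shift or a turn outside -1 to 1 is refused whole. A call with a gripper value outside its range is refused whole. OPENING is the finger opening in mm, from 0 to 85.4, set as the call begins (- or left out, the last holds). The fingers move at their own pace and stop on an object; the grip force is fixed at half the most. Time passes only in rows, so rows that repeat a pose let the fingers close. It gives the time, the measured TCP pose, the force and the opening at its end, in the units of the state.
- get_obs(): the state, without advancing time (a new reading comes with each control period).
- camera(name): name is "scene" or "top" or "wrist"; returns a dict with "frame" (480x640x3 uint8, red, green, blue), "vfov" (degrees; the focal length in pixels is half the picture's height over the tangent of half this angle, whatever the lens; pixels are square), "cx", "cy" (the principal point, pixels), "view" (4x4, takes a point from world to camera coordinates). Camera axes: x right, y up, looking along -z (the intrinsics and any distortion apply to the point x, -y, -z); pixel columns grow to the right and rows downward; lengths in m; the calibration is good to about 2 mm. The wrist camera is an equidistant fisheye: a pixel r from the principal point sees the ray r / f radians off the axis. A picture is of the moment at which its call begins. There is no depth.
- robot.sign_off(): hands the job in, once; it reports no verdict.
Trained networks look in a picture, given as the dict that the camera call returned (one of the last four; its "shot" number tells which), for a name from the list of things; names that differ only in an ending like _2 or _b are one class to them, and where a whole thing is asked for, a point or a joint stands for the part that bears it (a point fixed in the world has none). Each returns a list of dicts, best first, with "conf" (0 to 1); they miss things now and then, are a little off and sometimes report something else, mostly with a low value. They report only what shows in the picture. A call takes as long as a camera call. They do not tell look-alikes from the thing itself.
- outline_of(picture, label): "pixels" (480x640 bool, what is visible of it) and "uv" ([column, row] in pixels, amid what is visible of it).
The state is a dict: "time_s": time; "q": joint angles; "qvel": joint speeds; "effort": joint torques, N m; "position": TCP position; "tool_rot": TCP orientation; "ft_force": force on the tool from outside, world axes, zero at the start; "moment": the same for the moment, N m; "grip_width": opening from 0.0 (shut) to 1.0 (fully open).
Only numpy, scipy, OpenCV 4.12 (cv2) and the standard library are available. Lean on these libraries where they do the work, as an engineer would, in place of code of your own. Each camera call takes 0.05 s, during which the arm holds its last target.

### The job

Take the brush out of the white pot and scrub the glass jar in the tipping stand: right down to the jar's bottom, up until the bristles reach the mouth, and down to the bottom again. Hang the brush back upright in its pot, guard on the rim, and let go of it. Then grip the red knob on the side of the stand, pull the sprung locking plunger straight out as far as it goes and finish while still holding it there, so that I can tip the jar; leave the onion, garlic and tape where they are.

Things in the scene. Friction and masses are not known exactly. Their poses are not given: they have to be found in the camera images.
- stand: Fixed tipping stand: wooden base 130 (x) x 190 (y) x 14 mm, two upright grey cheeks at y = -64 and +64 mm (50 mm wide in x, 10 mm thick, tops 134 mm up) and between them a glass jar in steel hoops, which does not move. Origin: centre of the base's underside, on the worktop, straight under the jar's centre. z up; its -y side carries the plunger and -y is the direction in which the plunger is pulled. It stands turned by up to 0.35 rad either way about vertical
- jar_floor (a point): Centre of the jar's inner bottom, 38 mm above the worktop. The jar is open at the top, 86 mm wide inside, 85 mm deep (rim 123 mm above the worktop), wall 3 mm
- plunger_knob (a point): Centre of the red plunger knob, 116 mm above the worktop, 101 mm out from the jar's axis to the stand's -y side at rest; it moves with the knob. The knob is round, its axis level along the stand's y: 26 mm diameter and 26 mm long, with a lip 32 mm across and 5 mm thick as its outer end (the lip reaches 17 mm out from this point, the knob 13 mm inwards). Between knob and cheek is the plunger's steel body, 25 mm thick at most and 19 mm long. Axes as the stand
- plunger (a joint): Travel of the plunger, m: 0 seated in its hole, 0.016 fully out at its stop. It moves along the stand's -y. A spring pulls it back with 6 N at 0, rising to 12 N at full travel; it does not stay out by itself
- pot: Fixed white ceramic brush pot, a round tube open at the top, standing upright on the worktop: 100 mm high, 60 mm outside and 50 mm inside diameter, 84 mm wide foot; origin at the centre of its underside
- pot_mouth (a point): Centre of the pot's mouth, level with its rim
- brush_grip (a point): Middle of the brush's wooden handle (centre of the grasp), on the brush's axis, 38 mm above the guard's top. Brush, bottom to top along its own +z: bristle head 34 mm diameter and 45 mm long, steel stem 8 mm, round blue guard 64 mm diameter whose underside is 85 mm from the bottom end, handle 22 mm diameter from 89 to 165 mm. 80 g or so. It starts upright in the pot, the guard resting on the rim; this point is then 42 mm above the pot's mouth
- brush_tip (a point): Bottom end of the bristle head, 127 mm below brush_grip along the brush's axis
- onion_1: Loose brown onion, about 75 mm, on the 45 mm thick chopping board right of the pot; leave it alone
- garlic_1: Loose garlic bulb, about 60 mm, on the chopping board; leave it alone
- tape_1: Loose roll of tape, 104 mm across, 25 mm high, lying between pot and stand; leave it alone
There are look-alikes about, which are no part of the job. What is shaped like the part that bears brush_grip but green is not meant.

How it is judged:
By the outcome, as a careful person would: the job done as asked, in the order asked, and still so for the second after the job is handed in, while the arm keeps its last pose, push and grip.
It also fails if it takes over 51 s, if anything falls off the work surface, if the arm or the gripper's body presses on something with over 40 N, if the wrist force passes 120 N, or if a joint passes its speed limit or range.

## Working session

There is one attempt and no reset: what is moved stays moved. The work goes in short steps, Python scripts to look and compute and a shell command to move; the robot and the scene stay as the last step left them, time stands still between calls to the robot, and variables do not carry over. Pictures are saved under pics/ and viewed, and the job is handed in when it is done.

```bash
ls; mkdir -p pics; python3 - <<'E'
from plant import get_obs, camera, robot, outline_of
import cv2,numpy as np
o=get_obs();print(o); print(robot.grip_depth, [a for a in dir(robot) if a[0]!='_'])
for n in ["scene","top","wrist"]:
    c=camera(n);cv2.imwrite(f'pics/{n}0.png',c['frame'][:,:,::-1]);print(n,c['vfov'],c['cx'],c['cy'],c['view'].tolist(),[k for k in c])
    for l in ["stand","plunger_knob","pot","brush_grip","tape_1","onion_1","garlic_1"]:
        for r in outline_of(c,l): print(n,l,round(r['conf'],2),np.round(r['uv']),r['pixels'].sum())
E
```

```text
pics
{'time_s': 0.0, 'q': array([-7.26865992e+01,  2.75515555e+01,  9.14949680e+01, -6.15111653e-05,
        6.10259521e+01, -2.67014068e+00]), 'qvel': array([ 0.02467131, -0.05662888,  0.00329624,  0.02794664, -0.02273661,
       -0.01176985]), 'effort': array([ 7.35007256e-03, -9.50624514e+01, -4.30177975e+01,  2.99266549e-04,
        1.20998247e-02, -2.76757459e-05]), 'position': array([ 0.22202807, -0.61044932,  0.23064521]), 'tool_rot': array([[-3.77340323e-04,  3.41750448e-01, -9.39790662e-01],
       [ 1.20734710e-03, -9.39789889e-01, -3.41750651e-01],
       [-9.99999200e-01, -1.26360983e-03, -5.79907920e-05]]), 'ft_force': array([0.14899189, 0.38666537, 0.22851368]), 'moment': array([-0.01601097, -0.06179888,  0.0008482 ]), 'grip_width': 1.0006702417864441}
-0.0187 ['MotionError', 'grip_depth', 'sign_off']
scene 53.432377533540155 318.7612716642307 238.80464240267347 [[0.7473442464188722, -0.6641350987736172, 0.02002867747920138, -0.32070480030094345], [0.26284681917260555, 0.3231948754511972, 0.9090965967007734, -0.20122451887258916], [-0.61023612396797, -0.6741436368156587
[... 996 characters left out ...]
8.] 587
top brush_grip 0.96 [170. 285.] 688
top brush_grip 0.84 [363. 211.] 565
top brush_grip 0.83 [386. 272.] 574
top tape_1 0.56 [314. 241.] 679
top tape_1 0.48 [266. 222.] 169
top onion_1 0.66 [458. 208.] 747
top garlic_1 0.65 [470. 258.] 420
wrist 65.70646984690485 318.3179315283443 239.1883527904264 [[0.3413778220012408, -0.9399259200657124, -0.0006689053103725032, -0.6495308174228777], [0.896924485738488, 0.3259724784919308, -0.2987781955708579, 0.038304559029437], [0.2810474150894103, 0.10139629211392653, 0.9543223472271356, -0.3803936809898236], [0.0, 0.0, 0.0, 1.0]] ['frame', 'vfov', 'cx', 'cy', 'view', 'shot']
wrist brush_grip 0.84 [ 4. 14.] 300
wrist garlic_1 0.78 [110.  11.] 950
```

```bash
python3 - <<'E'
import cv2
a=cv2.imread('pics/top0.png')[150:350,120:520]; cv2.imwrite('pics/top0c.png',cv2.resize(a,(800,400),interpolation=cv2.INTER_CUBIC))
E
```

```text
(no output)
```

View pics/scene0.png

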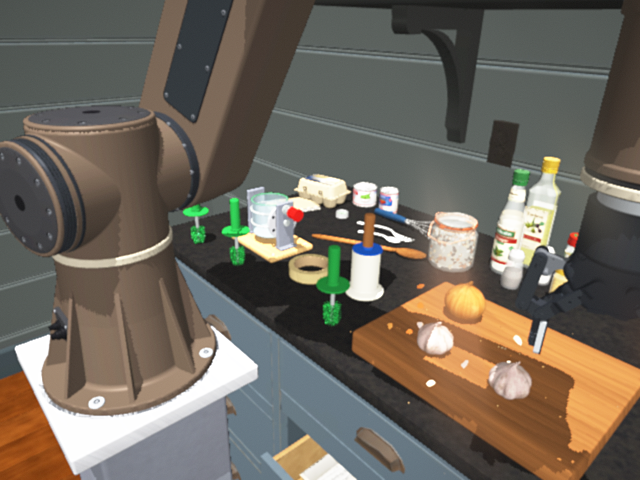

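View pics/top0.png

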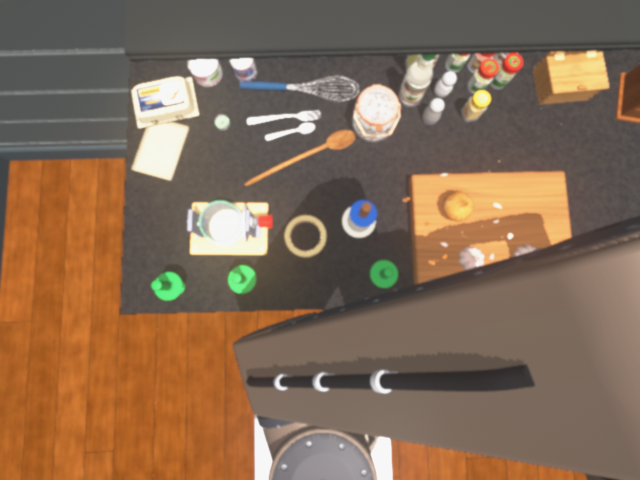

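```bash
sleep 1
```

```text
(no output)
```

View pics/top0c.png

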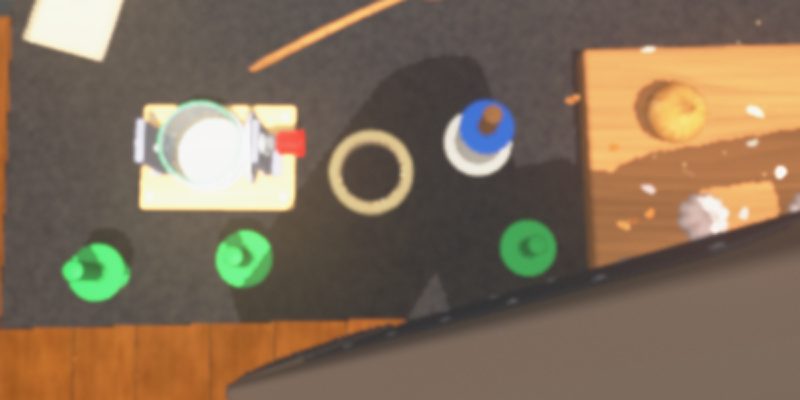

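The blue-guarded brush with the brown handle in the white pot (top 363,211; scene 368,235) is the one meant. The green look-alikes are at top (170,285), (242,278) and (386,272), none of them in a pot. The stand is at top (228,228) and its red knob at (265,222). Next I confirm this in a crop and measure.

```bash
cat > h.py <<'E'
import numpy as np,cv2
from plant import get_obs, camera, robot, outline_of
def cam_f(c): return 240/np.tan(np.radians(c['vfov'])/2)
def ray(c,uv,fish=False):
    f=cam_f(c);x=(uv[0]-c['cx'])/f;y=(uv[1]-c['cy'])/f
    if fish:
        r=np.hypot(x,y); d=np.array([np.sin(r)*x/max(r,1e-9),-np.sin(r)*y/max(r,1e-9),-np.cos(r)])
    else: d=np.array([x,-y,-1.])
    V=c['view'];R=V[:3,:3];return -R.T@V[:3,3], R.T@d
def onz(c,uv,z,fish=False):
    o,d=ray(c,uv,fish);return o+d*(z-o[2])/d[2]
def proj(c,P,fish=False):
    P=np.atleast_2d(P);V=c['view'];p=P@V[:3,:3].T+V[:3,3];f=cam_f(c)
    x,y,z=p[:,0],-p[:,1],-p[:,2]
    if fish:
        r=np.hypot(x,y);t=np.arctan2(r,z);k=f*t/np.maximum(r,1e-9)
        return np.c_[c['cx']+k*x,c['cy']+k*y]
    return np.c_[c['cx']+f*x/z,c['cy']+f*y/z]
def hsv(c): return cv2.cvtColor(c['frame'],cv2.COLOR_RGB2HSV)
def save(c,n,box=None,s=1):
    a=c['frame'][:,:,::-1]
    if box: a=a[box[1]:box[3],box[0]:box[2]]
    cv2.imwrite('pics/'+n,cv2.resize(a,None,fx=s,fy=s,interpolation=cv2.INTER_CUBIC))
def circ(x,y,z,r): 
    t=np.linspace(0,2*np.pi,73);return np.c_[x+r*np.cos(t),y+r*np.sin(t),0*t+z]
def blob(m):
    n,l,s,ce=cv2.connectedComponentsWithStats(m.astype(np.uint8));i=1+s[1:,4].argmax();return l==i
E
python3 - <<'E'
from h import *
T=camera('top');S=camera('scene')
save(S,'brush_crop.png',(310,190,420,340),4)
for n,c in (('top',T),('scene',S)):
    h=hsv(c);
    # guard
    p=np.zeros((480,640),bool)
    if n=='top': p[190:240,335:390]=1
    else: p[230:265,345:395]=1
    m=blob(p&(h[...,0]>100)&(h[...,0]<130)&(h[...,1]>120)&(h[...,2]>50))
    hull=cv2.convexHull(np.argwhere(m)[:,::-1].astype(np.int32))
    e=cv2.fitEllipse(hull);print(n,'guard',m.sum(),e,onz(c,e[0],.104))
    r=blob(((h[...,0]<6)|(h[...,0]>174))&(h[...,1]>180)&(h[...,2]>120)&(np.add.outer(np.arange(480)*0,np.arange(640))<310)&(np.arange(480)[:,None]>200)&(np.arange(480)[:,None]<240))
    ys,xs=np.nonzero(r);print(n,'knob',r.sum(),xs.min(),xs.max(),ys.min(),ys.max(),onz(c,(xs.mean(),ys.mean()),.116))
    for l in('stand','pot'):
        o=outline_of(c,l)[0];mm=o['pixels'];print(n,l,cv2.minAreaRect(np.argwhere(mm)[:,::-1].astype(np.int32)))
# wood base
h=hsv(T);m=(h[...,0]>12)&(h[...,0]<32)&(h[...,1]>40)&(h[...,2]>180);q=np.zeros_like(m);q[195:260,180:275]=1;m=blob(m&q)
R=cv2.minAreaRect(np.argwhere(m)[:,::-1].astype(np.int32));b=cv2.boxPoints(R);print(R)
B=np.array([onz(T,p,.014) for p in b]);print(B.round(4),B.mean(0),np.linalg.norm(np.diff(B,axis=0),axis=1))
E
```

```text
top guard 395 ((362.9443359375, 212.471435546875), (26.1025390625, 27.184431076049805), 119.46243286132812) [ 0.46982159 -0.10652567  0.104     ]
top knob 16 267 271 216 220 [0.46038539 0.10764523 0.116     ]
top stand ((229.5, 227.5), (55.0, 85.0), 90.0)
top pot ((356.5686950683594, 225.6757049560547), (33.146419525146484, 22.606285095214844), 27.47443199157715)
scene guard 259 ((367.46087646484375, 248.51034545898438), (12.995594024658203, 30.867494583129883), 93.44100952148438) [ 0.46430429 -0.11013292  0.104     ]
scene knob 148 288 303 208 221 [0.44999576 0.11058955 0.116     ]
scene stand ((277.52423095703125, 226.20677185058594), (73.201904296875, 71.1749038696289), 10.84030532836914)
scene pot ((366.2081298828125, 277.1473693847656), (35.73344039916992, 45.99729919433594), 8.746162414550781)
((228.0, 241.0), (28.0, 78.0), 90.0)
[[0.4604 0.3194 0.014 ]
 [0.4556 0.125  0.014 ]
 [0.3856 0.1255 0.014 ]
 [0.3903 0.3182 0.014 ]] [0.42296353 0.22202841 0.014     ] [0.19443918 0.06998396 0.19267603]
```

View pics/brush_crop.png

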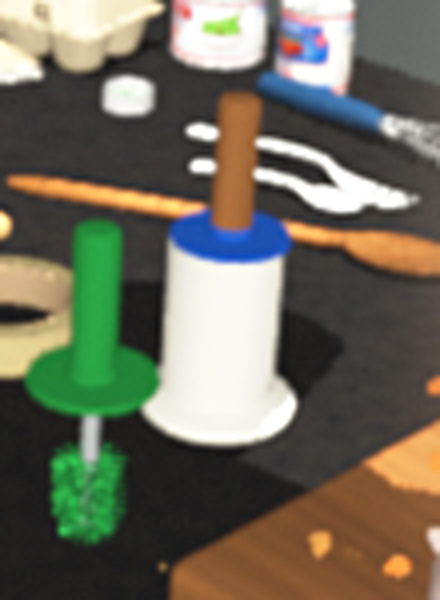

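```bash
cat > fit.py <<'E'
from h import *
from scipy.optimize import least_squares
T=camera('top');S=camera('scene')
def hullmask(c,P):
    m=np.zeros((480*4,640*4),np.uint8);p=((proj(c,P)+.5)*4).astype(np.int32);cv2.fillConvexPoly(m,cv2.convexHull(p),1)
    return cv2.resize(m.astype(np.float32),(640,480),interpolation=cv2.INTER_AREA)
def stats(P): return np.r_[P.min(0),P.max(0)]
def gobs(c,n):
    h=hsv(c);p=np.zeros((480,640),bool)
    if n=='top': p[190:240,335:390]=1
    else: p[230:265,345:395]=1
    m=blob(p&(h[...,0]>100)&(h[...,0]<130)&(h[...,1]>120)&(h[...,2]>50));q=np.argwhere(m)[:,::-1]
    return np.r_[q.min(0)-.5,q.max(0)+.5]
gt,gs=gobs(T,'top'),gobs(S,'scene')
def G(v): return np.r_[circ(*v,.1,.032),circ(*v,.104,.032)]
for nm,sel in (('both',(1,1)),('top',(1,0)),('scene',(0,1))):
    r=least_squares(lambda v:np.r_[sel[0]*(stats(proj(T,G(v)))-gt),sel[1]*(stats(proj(S,G(v)))-gs)],[.467,-.108]);print('guard',nm,r.x,r.fun.round(1))
# stand
h=hsv(T);m=(h[...,0]>12)&(h[...,0]<32)&(h[...,1]>40)&(h[...,2]>150);q=np.zeros_like(m);q[195:262,180:275]=1;m&=q
save(T,'st_top.png',(175,185,285,265),7)
wood=cv2.convexHull(np.argwhere(m)[:,::-1].astype(np.int32));w=np.zeros((480,640),np.uint8);cv2.fillConvexPoly(w,wood,1)
def loc(v,P):
    c,s=np.cos(v[2]),np.sin(v[2]);P=np.asarray(P);return np.c_[v[0]+c*P[:,0]-s*P[:,1],v[1]+s*P[:,0]+c*P[:,1],P[:,2]]
base=np.array([[a*.065,b*.095,z] for a in(-1,1) for b in(-1,1) for z in (.014,)])
t=np.linspace(0,6.3,40);
knob=np.concatenate([np.c_[r*np.cos(t),0*t-.101+y,.116+r*np.sin(t)] for r,y in((.013,.013),(.013,-.012),(.016,-.012),(.016,-.017))])
def red(c,b):
    h=hsv(c);p=np.zeros((480,640),bool);p[b[1]:b[3],b[0]:b[2]]=1
    m=blob(p&((h[...,0]<8)|(h[...,0]>172))&(h[...,1]>130)&(h[...,2]>80));q=np.argwhere(m)[:,::-1];print('red',m.sum(),q.min(0),q.max(0));return np.r_[q.min(0)-.5,q.max(0)+.5]
rt,rs=red(T,(245,205,280,240)),red(S,(280,200,310,228))
def moments(m):
    M=cv2.moments(m);a=M['m00'];return a,M['m10']/a,M['m01']/a,.5*np.degrees(np.arctan2(2*M['mu11'],M['mu20']-M['mu02']))
print('wood obs',moments(w.astype(np.float32)))
wl=stats(wood[:,0]+0.)+[-.5,-.5,.5,.5]
def res(v,parts=False):
    a=moments(hullmask(T,loc(v,base)));b=moments(w.astype(np.float32))
    f=np.r_[(a[1]-b[1])*2,(a[2]-b[2])*2,(a[3]-b[3])*2,stats(proj(T,loc(v,knob)))-rt,stats(proj(S,loc(v,knob)))-rs]
    return f
r=least_squares(res,[.45,.22,0.],diff_step=1e-3,x_scale=[.1,.1,.1]);print('stand',r.x,r.fun.round(1)); v=r.x
for d in(T,S):
  pass
for nm,c,bx,s in (('t',T,(175,185,285,265),7),('s',S,(220,180,320,265),7)):
    a=c['frame'][:,:,::-1][bx[1]:bx[3],bx[0]:bx[2]];a=cv2.resize(a,None,fx=s,fy=s,interpolation=cv2.INTER_CUBIC)
    for P,col in ((base[[0,1,3,2,0]],(255,0,0)),(knob,(0,255,0)),(circ(0,0,.123,.046),(255,0,255))):
        p=((proj(c,loc(v,P))-bx[:2]+.5)*s).astype(np.int32);cv2.polylines(a,[p],False,col,1)
    cv2.imwrite(f'pics/fit_{nm}.png',a)
E
python3 fit.py
```

```text
guard both [ 0.46879765 -0.10623849] [-0.7 -0.2  0.2  1.4  0.7 -1.6  0.4  0.4]
guard top [ 0.47022409 -0.10679474] [-0.4 -0.8  0.4  0.8  0.  -0.   0.   0. ]
guard scene [ 0.46584794 -0.10741239] [-0.   0.   0.   0.   0.1 -1.1 -0.1  1. ]
red 169 [258 214] [272 228]
red 173 [287 207] [303 221]
wood obs (4295.0, 228.59045401629803, 228.26356228172293, np.float64(-1.0311969498975004))
stand [ 0.45512141  0.22044152 -0.01902058] [ 0.3  0.3 -1.7  0.3  0.5 -0.  -0.4 -0.1 -0.5  0.2 -0.1]
```

View pics/fit_t.png

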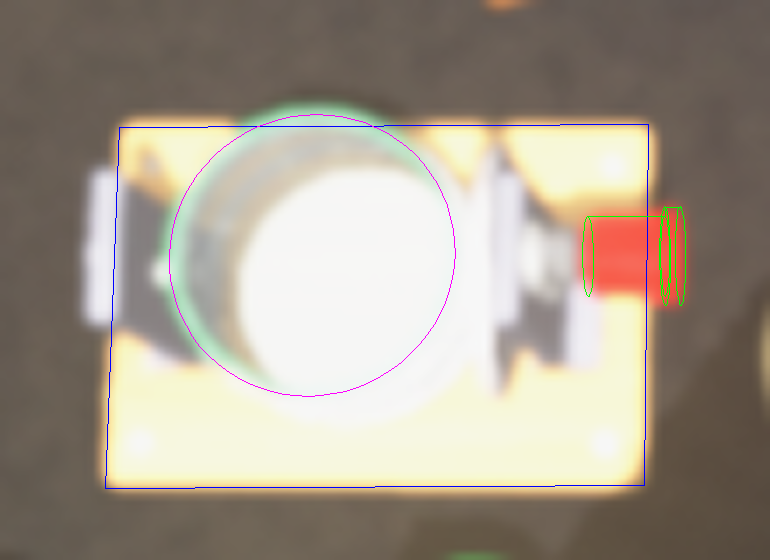

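View pics/fit_s.png

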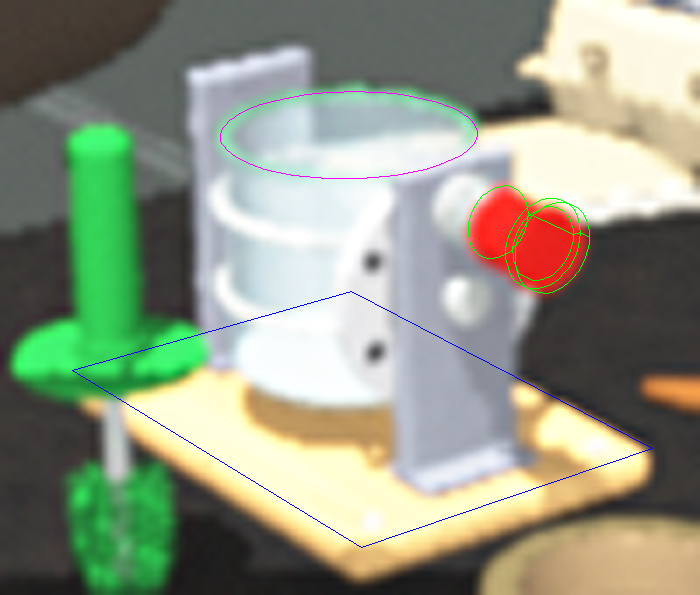

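```bash
cat >> h.py <<'E'
def to(p,yaw=None):
    """print shift numbers (scaled) for target TCP p; yaw = desired world angle (deg) of tool y (mod 180)"""
    o=get_obs();R=o['tool_rot'];d=R.T@(np.array(p)-o['position'])/.4
    cur=np.degrees(np.arctan2(R[1,1],R[0,1]));t=0
    if yaw is not None:
        dw=(yaw-cur+90)%180-90; t=-dw/180   # tool x points down
    print('t',round(o['time_s'],2),'pos',o['position'].round(4),'yaw',round(cur,1),'q',o['q'].round(1),'F',o['ft_force'].round(1),'w',round(o['grip_width']*85.4,1),'-> row',d.round(4),round(t,4),'alt',round(t-np.sign(t)*1,4))
E
python3 - <<'E'
from h import *
to([.467,-.107,.25]);to([.467,-.107,.25],-90)
c=camera('wrist');o=get_obs();V=c['view'];print('cam in tool',o['tool_rot'].T@(-V[:3,:3].T@V[:3,3]-o['position']),'axis',o['tool_rot'].T@(-V[2,:3]))
E
```

```text
t 1.6 pos [ 0.2222 -0.6108  0.2313] yaw -70.0 q [-72.7  27.5  91.5   0.   61.   -2.7] F [-0.1  0.3  0.2] w 85.8 -> row [-0.0467 -0.9746 -1.0056] 0 alt 0
t 1.6 pos [ 0.2222 -0.6108  0.2313] yaw -70.0 q [-72.7  27.5  91.5   0.   61.   -2.7] F [-0.1  0.3  0.2] w 85.8 -> row [-0.0467 -0.9746 -1.0056] 0.111 alt -0.889
cam in tool [-0.14271478 -0.00019251 -0.07679985] axis [ 9.54321356e-01 -7.93865184e-04  2.98781056e-01]
```

```bash
python3 -m jog '[[-0.05,-0.1,-0.1,-0.04],[-0.05,-0.2,-0.2,-0.08],[-0.05,-0.28,-0.28,-0.12],[-0.05,-0.36,-0.36,-0.16],[-0.05,-0.45,-0.45,-0.2],[-0.05,-0.54,-0.54,-0.24],[-0.05,-0.63,-0.63,-0.28],[-0.05,-0.71,-0.72,-0.32],[-0.05,-0.8,-0.81,-0.36],[-0.05,-0.88,-0.9,-0.389],[-0.05,-0.95,-0.98,-0.389],[-0.05,-0.9746,-1.0,-0.389]]' 85
python3 - <<'E'
from h import *
to([.467,-.107,.25],0)
c=camera('wrist');save(c,'w1.png')
E
```

```text
time_s: 2.85
position: [0.4667, -0.1043, 0.2516]
tool_rot: [[0.001, 1.0, 0.003], [0.0, 0.003, -1.0], [-1.0, 0.001, -0.0]]
ft_force: [-0.5, -0.3, 0.7]
grip_width: 0.998
t 2.85 pos [ 0.4667 -0.1043  0.2516] yaw 0.2 q [-1.630e+01  1.230e+01  1.119e+02  1.000e-01  5.570e+01 -1.650e+01] F [-0.5 -0.3  0.7] w 85.2 -> row [0.0039 0.0007 0.0069] 0.001 alt -0.999
```

View pics/w1.png

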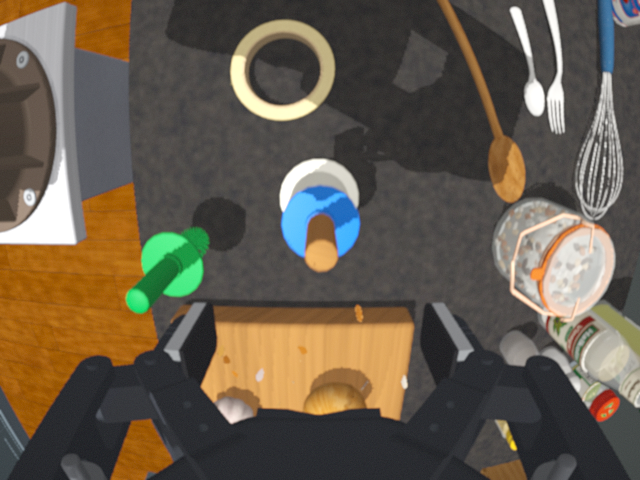

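```bash
python3 - <<'E'
from h import *
from scipy.optimize import least_squares
c=camera('wrist');h=hsv(c)
p=np.zeros((480,640),bool);p[175:270,270:370]=1
m=blob(p&(h[...,0]>98)&(h[...,0]<130)&(h[...,1]>120)&(h[...,2]>60));q=np.argwhere(m)[:,::-1];ob=np.r_[q.min(0)-.5,q.max(0)+.5]
st=lambda P:np.r_[P.min(0),P.max(0)]
r=least_squares(lambda v:st(proj(c,np.r_[circ(*v,.1,.032),circ(*v,.104,.032)],1))-ob,[.467,-.107]);print(r.x,r.fun.round(1))
for z in(.11,.142,.18): print(z,proj(c,[[*r.x,z]],1).round(1))
print('handle top centre on z=.18',onz(c,(321,258),.18,1))
to([*r.x,.13],0);to([*r.x,.1233],0)
E
```

```text
[ 0.46835231 -0.10540331] [ 0.6 -2.4 -0.6  2.6]
0.11 [[320.6 226. ]]
0.142 [[320.9 237.9]]
0.18 [[321.3 256.1]]
handle top centre on z=.18 [ 0.46816116 -0.10662145  0.18      ]
t 2.95 pos [ 0.4654 -0.106   0.2513] yaw 0.2 q [-16.5  12.3 112.    0.   55.7 -16.7] F [ 0.6 -0.  -0.1] w 84.8 -> row [ 0.3034  0.0073 -0.0016] 0.001 alt -0.999
t 2.95 pos [ 0.4654 -0.106   0.2513] yaw 0.2 q [-16.5  12.3 112.    0.   55.7 -16.7] F [ 0.6 -0.  -0.1] w 84.8 -> row [ 0.3201  0.0073 -0.0015] 0.001 alt -0.999
```

```bash
python3 -m jog '[[0.08,0.0068,0,0],[0.16,0.0068,0,0],[0.24,0.0068,0,0],[0.29,0.0068,0,0],[0.318,0.0068,0,0],[0.32,0.0068,0,0],[0.32,0.0068,0,0]]' 85
python3 - <<'E'
from h import *
to([.468,-.106,.1233],0)
E
python3 -m jog '[[0,0,0,0],[0,0,0,0],[0,0,0,0],[0,0,0,0],[0,0,0,0],[0,0,0,0],[0,0,0,0],[0,0,0,0]]' 10
python3 - <<'E'
from h import *
to([.468,-.106,.1233],0)
c=camera('wrist');save(c,'w2.png')
E
```

```text
time_s: 3.65
position: [0.4683, -0.1067, 0.1239]
tool_rot: [[0.001, 1.0, 0.003], [-0.0, 0.003, -1.0], [-1.0, 0.001, 0.0]]
ft_force: [-0.2, 0.3, 0.1]
grip_width: 0.992
t 3.65 pos [ 0.4683 -0.1067  0.1239] yaw 0.1 q [-16.5  22.9 119.3   0.   37.7 -16.6] F [-0.2  0.3  0.1] w 84.7 -> row [ 0.0015 -0.0008 -0.0017] 0.0008 alt -0.9992
time_s: 4.45
position: [0.4685, -0.1067, 0.1243]
tool_rot: [[0.001, 1.0, 0.003], [-0.0, 0.003, -1.0], [-1.0, 0.001, 0.0]]
ft_force: [-1.9, 0.1, 10.3]
grip_width: 0.246
t 4.45 pos [ 0.4685 -0.1067  0.1243] yaw 0.2 q [-16.4  22.9 119.3   0.   37.7 -16.6] F [-1.9  0.1 10.3] w 21.0 -> row [ 0.0025 -0.0012 -0.0018] 0.0009 alt -0.9991
```

View pics/w2.png

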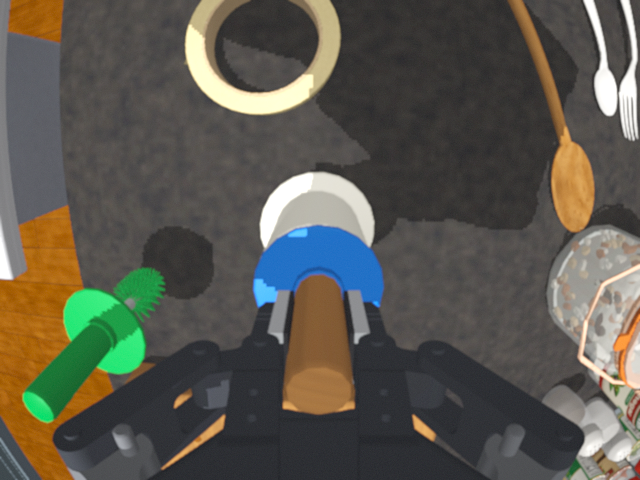

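Gripped: opening 21 mm, handle between the pads and guard on the rim, with tip z = TCP z − 0.109. I lift straight up.

```bash
python3 -m jog '[[-0.03,0,0,0],[-0.08,0,0,0],[-0.15,0,0,0],[-0.22,0,0,0],[-0.29,0,0,0],[-0.36,0,0,0],[-0.38,0,0,0],[-0.38,0,0,0]]'
python3 - <<'E'
from h import *
to([.455,.10,.276],-1)
c=camera('wrist');save(c,'w3.png')
c=camera('scene');save(c,'s3.png')
E
```

```text
time_s: 5.3
position: [0.4688, -0.1067, 0.2771]
tool_rot: [[0.003, 1.0, 0.003], [-0.001, 0.003, -1.0], [-1.0, 0.003, 0.001]]
ft_force: [0.3, -0.7, -1.1]
grip_width: 0.242
t 5.3 pos [ 0.4688 -0.1067  0.2771] yaw 0.2 q [-16.4  10.9 109.8   0.   59.1 -16.6] F [ 0.3 -0.7 -1.1] w 20.7 -> row [ 0.0022 -0.033  -0.5169] 0.0065 alt -0.9935
```

View pics/w3.png

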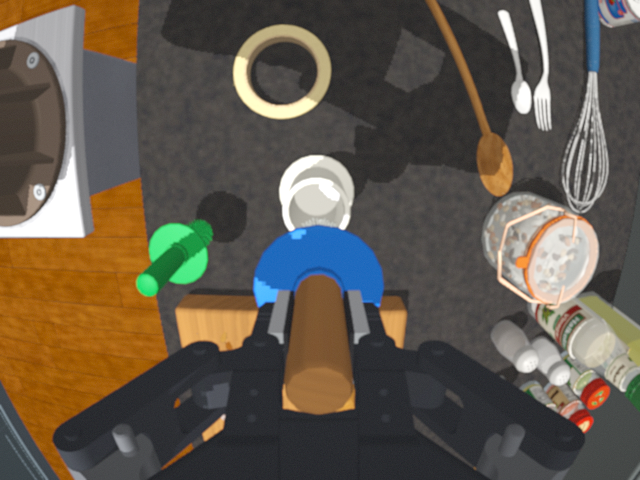

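View pics/s3.png

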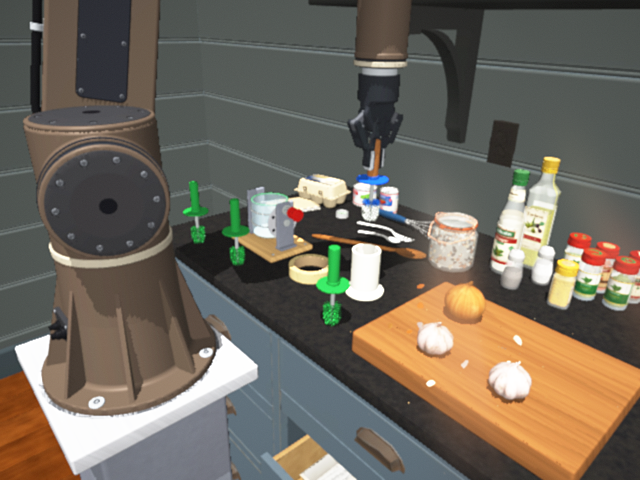

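```bash
python3 -m jog '[[0,-0.005,-0.08,0.0],[0,-0.01,-0.19,0.0],[0,-0.015,-0.3,0],[0,-0.02,-0.41,0],[0,-0.03,-0.5,0],[0,-0.033,-0.57,0],[0,-0.033,-0.6,0],[0,-0.033,-0.6,0],[0,-0.033,-0.6,0]]'
python3 - <<'E'
from h import *
to([.455,.22,.276],-1)
c=camera('wrist');save(c,'w4.png');
for l in('stand','plunger_knob'):
  for r in outline_of(c,l): print(l,r['conf'],r['uv'])
for s in (c,): np.savez('w4.npz',**{k:np.array(v) for k,v in c.items()})
E
```

```text
time_s: 6.3
position: [0.4536, 0.1328, 0.2746]
tool_rot: [[-0.002, 1.0, 0.003], [-0.001, 0.003, -1.0], [-1.0, -0.002, 0.001]]
ft_force: [-0.5, -0.7, -1.0]
grip_width: 0.24
t 6.3 pos [0.4536 0.1328 0.2746] yaw 0.2 q [ 12.7  10.5 110.7  -0.   58.9  12.5] F [-0.5 -0.7 -1. ] w 20.5 -> row [-0.0037  0.0041 -0.2179] 0.0066 alt -0.9934
stand 0.92 [323.3, 117.2]
plunger_knob 0.64 [307.0, 217.8]
```

View pics/w4.png

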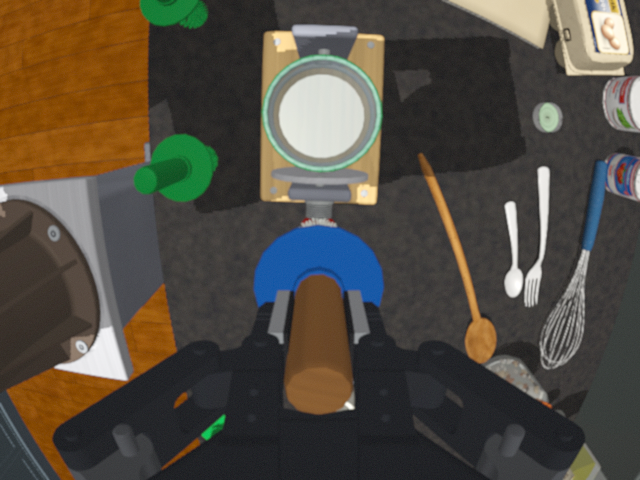

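```bash
python3 - <<'E'
from h import *
from scipy.optimize import least_squares
c={k:v for k,v in np.load('w4.npz').items()}
h=hsv(c);m=(h[...,0]>60)&(h[...,0]<95)&(h[...,1]>40)&(h[...,2]>90);p=np.zeros_like(m);p[40:185,245:400]=1;m&=p
q=np.argwhere(m)[:,::-1];hull=cv2.convexHull(q.astype(np.int32));e=cv2.fitEllipse(hull);print(e,m.sum())
ob=np.r_[q.min(0)-.5,q.max(0)+.5];print(ob)
st=lambda P:np.r_[P.min(0),P.max(0)]
r=least_squares(lambda v:st(proj(c,circ(v[0],v[1],.123,.046),1))-ob,[.455,.22]);print('rim',r.x,r.fun.round(1))
# base corners (approx outer corner pixel of wood top)
w=(h[...,0]>10)&(h[...,0]<30)&(h[...,1]>50)&(h[...,2]>110);p=np.zeros_like(m);p[20:215,250:395]=1;w&=p
R=cv2.minAreaRect(np.argwhere(w)[:,::-1].astype(np.int32));b=cv2.boxPoints(R);print(R)
def loc(v,P):
    cc,s=np.cos(v[2]),np.sin(v[2]);P=np.asarray(P);return np.c_[v[0]+cc*P[:,0]-s*P[:,1],v[1]+s*P[:,0]+cc*P[:,1],P[:,2]]
t=np.linspace(-1,1,21)
base=np.array([(.065*a,.095*t_,.014) for a in(-1,1) for t_ in t]+[(.065*t_,.095*a,.014) for a in(-1,1) for t_ in t])
B=np.array([onz(c,x,.014,1)for x in b]);print(B.round(4),B.mean(0))
# area-centroid fit via distance of wood contour to mask
def mask(v):
    M=np.zeros((480*4,640*4),np.uint8);cv2.fillConvexPoly(M,cv2.convexHull(((proj(c,loc(v,base),1)+.5)*4).astype(np.int32)),1);return cv2.resize(M.astype(np.float32),(640,480),interpolation=cv2.INTER_AREA)
W=np.zeros((480,640),np.uint8);cv2.fillConvexPoly(W,cv2.convexHull(np.argwhere(w)[:,::-1].astype(np.int32)),1)
from scipy.optimize import minimize
rr=minimize(lambda v:((mask(v)-W)**2).sum(),[*r.x,0],method='Nelder-Mead',options=dict(initial_simplex=[[*r.x,0],[r.x[0]+.01,r.x[1],0],[r.x[0],r.x[1]+.01,0],[*r.x,.05]]));print('base',rr.x,rr.fun,W.sum())
to([*r.x,.276],np.degrees(rr.x[2]))
E
```

```text
((321.7799987792969, 112.74372863769531), (118.10267639160156, 118.73294830322266), 94.80548095703125) 1949
[260.5  53.5 382.5 172.5]
rim [0.45594347 0.22052812] [ 2.3  1.9 -2.3 -2. ]
((320.790771484375, 117.30537414550781), (121.07740783691406, 171.4572296142578), 1.9525090456008911)
[[0.3855 0.1279 0.014 ]
 [0.3939 0.3187 0.014 ]
 [0.5238 0.3149 0.014 ]
 [0.5206 0.1236 0.014 ]] [0.45596529 0.2212547  0.014     ]
base [ 0.45623144  0.22058904 -0.02868057] 88.90625 20713
t 6.45 pos [0.454  0.1324 0.2751] yaw 0.1 q [ 12.6  10.4 110.7  -0.   58.9  12.5] F [-0.2 -0.8 -1.1] w 20.7 -> row [-0.0023  0.0053 -0.2203] 0.0096 alt -0.9904
```

Jar axis at (0.456, 0.2205), stand yaw about −0.028 rad. The base and rim fits agree. Next I move over the jar.

```bash
python3 -m jog '[[0,0.005,-0.08,0],[0,0.005,-0.16,0],[0,0.005,-0.21,0],[0,0.005,-0.2203,0],[0,0.005,-0.2203,0],[0,0.005,-0.2203,0]]'
python3 - <<'E'
from h import *
to([.456,.2205,.155]);to([.456,.2205,.147])
E
```

```text
time_s: 7.05
position: [0.4558, 0.2194, 0.275]
tool_rot: [[-0.001, 1.0, 0.001], [-0.001, 0.001, -1.0], [-1.0, -0.001, 0.001]]
ft_force: [0.0, 0.1, -1.6]
grip_width: 0.24
t 7.05 pos [0.4558 0.2194 0.275 ] yaw 0.1 q [ 22.3  13.3 106.9  -0.   59.9  22.2] F [ 0.   0.1 -1.6] w 20.5 -> row [ 0.3     0.0007 -0.0029] 0 alt 0
t 7.05 pos [0.4558 0.2194 0.275 ] yaw 0.1 q [ 22.3  13.3 106.9  -0.   59.9  22.2] F [ 0.   0.1 -1.6] w 20.5 -> row [ 0.32    0.0007 -0.0029] 0 alt 0
```

```bash
python3 -m jog '[[0.06,0,-0.002,0],[0.13,0,-0.002,0],[0.2,0,-0.002,0],[0.25,0,-0.002,0],[0.28,0,-0.002,0],[0.3,0,-0.002,0],[0.3,0,-0.002,0]]'
python3 - <<'E'
from h import *
to([.456,.2205,.147])
c=camera('scene');save(c,'s5.png',(180,120,400,300),3.6)
E
```

```text
time_s: 7.75
position: [0.4556, 0.2197, 0.1546]
tool_rot: [[-0.002, 1.0, 0.0], [-0.001, 0.0, -1.0], [-1.0, -0.002, 0.001]]
ft_force: [0.1, 0.3, 0.9]
grip_width: 0.239
t 7.75 pos [0.4556 0.2197 0.1546] yaw 0.0 q [ 22.3  21.9 114.6  -0.   43.6  22.3] F [0.1 0.3 0.9] w 20.4 -> row [ 0.0191  0.0009 -0.0021] 0 alt 0
```

View pics/s5.png

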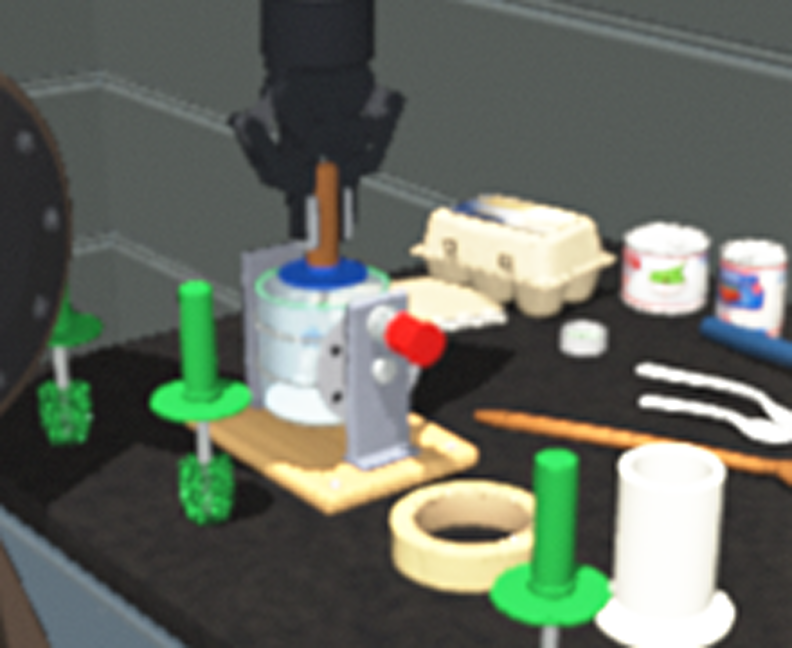

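Over the jar and inside it. I creep to the floor in small steps and watch the force.

```bash
python3 -m jog '[[0.01,0.001,0,0],[0.013,0.001,0,0],[0.016,0.001,0,0],[0.016,0.001,0,0]]'; python3 -m jog '[[0.003,0,0,0],[0.003,0,0,0]]';python3 -m jog '[[0.003,0,0,0],[0.003,0,0,0]]'
```

```text
time_s: 8.2
position: [0.4564, 0.22, 0.149]
tool_rot: [[-0.001, 1.0, 0.001], [-0.001, 0.001, -1.0], [-1.0, -0.001, 0.001]]
ft_force: [0.1, 0.0, -1.2]
grip_width: 0.245
time_s: 8.4
position: [0.4564, 0.22, 0.1477]
tool_rot: [[-0.001, 1.0, 0.001], [-0.001, 0.001, -1.0], [-1.0, -0.001, 0.001]]
ft_force: [0.3, 0.4, -1.3]
grip_width: 0.241
time_s: 8.6
position: [0.4568, 0.2202, 0.1473]
tool_rot: [[0.0, 1.0, 0.001], [-0.0, 0.001, -1.0], [-1.0, 0.0, 0.0]]
ft_force: [-2.8, -0.2, 14.7]
grip_width: 0.24
```

Bottom touched (15 N at tip z≈0.038). Now I go up about 68 mm, so the head straddles the rim, and back down to the bottom.

```bash
python3 -m jog '[[-0.03,-0.001,0,0],[-0.08,-0.001,0,0],[-0.13,-0.001,0,0],[-0.16,-0.001,0,0],[-0.172,-0.001,0,0],[-0.172,-0.001,0,0],[-0.172,-0.001,0,0]]'
python3 - <<'E'
from h import *
to([.456,.2205,.1495])
c=camera('scene');save(c,'s6.png',(180,120,400,300),3.6)
E
```

```text
time_s: 9.3
position: [0.4559, 0.2201, 0.2155]
tool_rot: [[-0.0, 1.0, 0.001], [-0.0, 0.001, -1.0], [-1.0, -0.0, 0.0]]
ft_force: [0.1, 0.0, -1.3]
grip_width: 0.24
t 9.3 pos [0.4559 0.2201 0.2155] yaw 0.0 q [ 22.3  17.2 111.   -0.   51.8  22.3] F [ 0.1  0.  -1.3] w 20.5 -> row [ 0.1651  0.0002 -0.0011] 0 alt 0
```

View pics/s6.png

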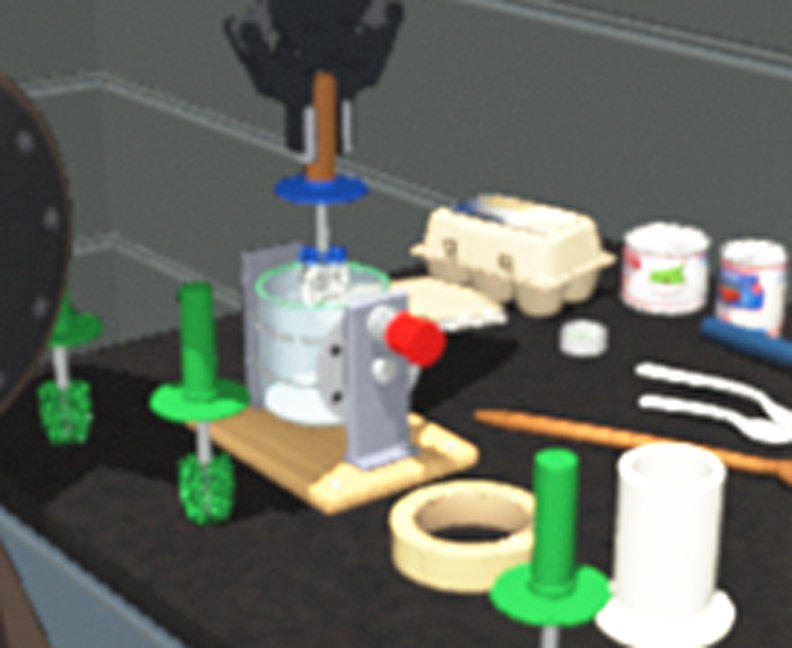

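The bristle head straddles the rim and its top shows above the mouth. Down again.

```bash
python3 -m jog '[[0.03,0,0,0],[0.08,0,0,0],[0.13,0,0,0],[0.155,0,0,0],[0.163,0,0,0],[0.167,0,0,0],[0.167,0,0,0]]';python3 -m jog '[[0.003,0,0,0],[0.004,0,0,0],[0.004,0,0,0]]'
```

```text
time_s: 10.05
position: [0.4561, 0.2201, 0.1488]
tool_rot: [[-0.0, 1.0, 0.001], [-0.0, 0.001, -1.0], [-1.0, -0.0, 0.0]]
ft_force: [-0.6, -0.4, -0.2]
grip_width: 0.243
time_s: 10.35
position: [0.4562, 0.2202, 0.1475]
tool_rot: [[0.0, 1.0, 0.001], [-0.0, 0.001, -1.0], [-1.0, 0.0, 0.0]]
ft_force: [0.5, -0.4, -0.8]
grip_width: 0.244
```

```bash
python3 -m jog '[[0.003,0,0,0],[0.004,0,0,0],[0.004,0,0,0]]'
```

```text
time_s: 10.65
position: [0.4567, 0.2205, 0.1473]
tool_rot: [[0.002, 1.0, 0.001], [0.001, 0.001, -1.0], [-1.0, 0.002, -0.001]]
ft_force: [-5.6, -1.4, 24.8]
grip_width: 0.24
```

Bottom contact again (25 N). I lift out and head back to the pot.

```bash
python3 -m jog '[[-0.02,-0.001,0,0],[-0.06,-0.001,0,0],[-0.13,-0.001,0,0],[-0.2,-0.001,0,0],[-0.27,-0.001,0,0],[-0.31,-0.001,0,0],[-0.33,0,0,0],[-0.33,0,0,0]]'
python3 - <<'E'
from h import *
to([.468,-.106,.28],0);to([.468,-.150,.28],0)
E
```

```text
time_s: 11.45
position: [0.4569, 0.2205, 0.2801]
tool_rot: [[0.003, 1.0, 0.001], [0.001, 0.001, -1.0], [-1.0, 0.003, -0.001]]
ft_force: [-1.2, 0.3, -1.5]
grip_width: 0.241
t 11.45 pos [0.4569 0.2205 0.2801] yaw 0.0 q [ 22.3  13.  106.5  -0.   60.3  22.3] F [-1.2  0.3 -1.5] w 20.6 -> row [-6.000e-04  2.720e-02  8.164e-01] 0.0002 alt -0.9998
t 11.45 pos [0.4569 0.2205 0.2801] yaw 0.0 q [ 22.3  13.  106.5  -0.   60.3  22.3] F [-1.2  0.3 -1.5] w 20.6 -> row [-7.000e-04  2.710e-02  9.264e-01] 0.0002 alt -0.9998
```

```bash
python3 -m jog '[[0,0.003,0.08,0],[0,0.006,0.19,0],[0,0.01,0.3,0],[0,0.013,0.41,0],[0,0.016,0.52,0],[0,0.02,0.63,0],[0,0.024,0.74,0],[0,0.027,0.84,0],[0,0.027,0.91,0],[0,0.027,0.93,0],[0,0.027,0.93,0]]'
python3 - <<'E'
from h import *
to([.468,-.106,.28],0)
c=camera('wrist');save(c,'w7.png');np.savez('w7.npz',**{k:np.array(v) for k,v in c.items()})
for r in outline_of(c,'pot'): print(r['conf'],r['uv'])
E
```

```text
time_s: 12.55
position: [0.4675, -0.1521, 0.2787]
tool_rot: [[0.002, 1.0, -0.001], [0.002, -0.001, -1.0], [-1.0, 0.002, -0.002]]
ft_force: [-0.2, 1.0, -0.1]
grip_width: 0.241
t 12.55 pos [ 0.4675 -0.1521  0.2787] yaw -0.1 q [-21.7  11.8 108.4   0.2  59.8 -21.7] F [-0.2  1.  -0.1] w 20.6 -> row [-0.003   0.0012 -0.1152] -0.0004 alt 0.9996
0.69 [319.7, 153.7]
```

View pics/w7.png

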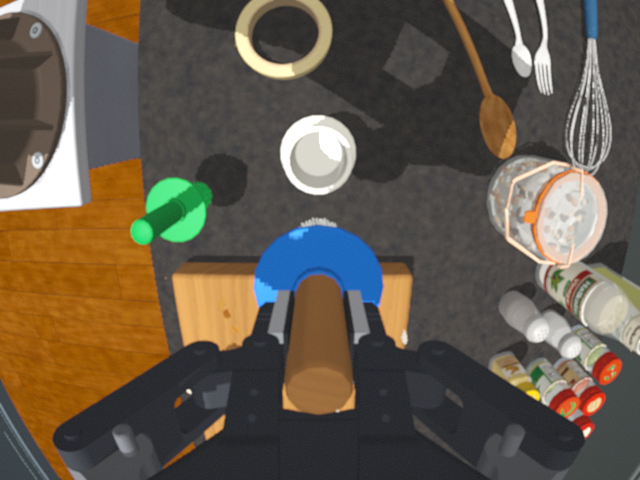

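```bash
cat > ov.py <<'E'
from h import *
import sys
c={k:v for k,v in np.load('w7.npz').items()}
x,y=float(sys.argv[1]),float(sys.argv[2]);bx=(260,95,380,215);s=5
a=cv2.resize(c['frame'][:,:,::-1][bx[1]:bx[3],bx[0]:bx[2]],None,fx=s,fy=s,interpolation=cv2.INTER_CUBIC)
for z,r,col in((.1,.025,(0,0,255)),(.1,.03,(0,0,255)),(0,.042,(255,0,0))):
    p=((proj(c,circ(x,y,z,r),1)-bx[:2]+.5)*s).astype(np.int32);cv2.polylines(a,[p],True,col,1)
cv2.imwrite('pics/ov%s.png'%sys.argv[3],a)
E
python3 ov.py .468 -.106 1
```

```text
(no output)
```

View pics/ov1.png

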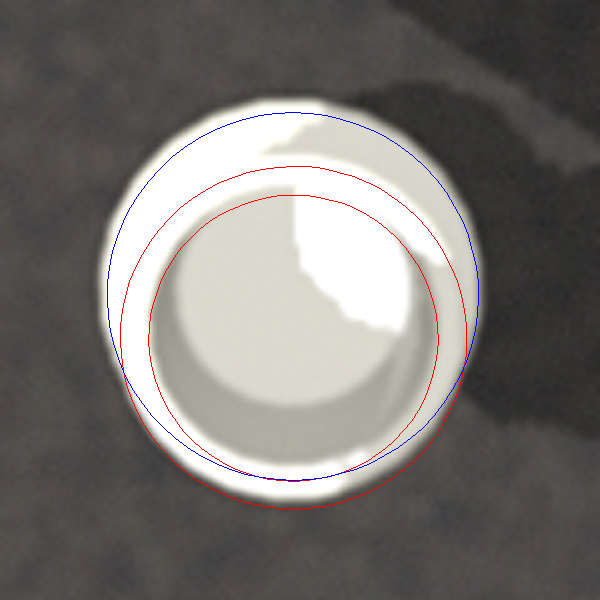

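Pot rim sits at about (0.468, −0.104) in the wrist picture (320,155), and the guard's position in hand is unchanged. Next I go over the pot.

```bash
python3 -m jog '[[0,0.001,-0.04,0],[0,0.001,-0.09,0],[0,0.001,-0.115,0],[0,0.001,-0.1185,0],[0,0.001,-0.1185,0],[0,0.001,-0.1185,0]]'
python3 - <<'E'
from h import *
to([.468,-.105,.127],0)
c=camera('scene');save(c,'s8.png',(300,130,460,320),3)
E
```

```text
time_s: 13.25
position: [0.4681, -0.1034, 0.2792]
tool_rot: [[0.002, 1.0, 0.001], [0.002, 0.001, -1.0], [-1.0, 0.002, -0.002]]
ft_force: [-0.5, 0.6, -1.1]
grip_width: 0.243
t 13.25 pos [ 0.4681 -0.1034  0.2792] yaw 0.1 q [-16.2  10.7 109.7   0.2  59.5 -16.3] F [-0.5  0.6 -1.1] w 20.7 -> row [ 0.3805 -0.001   0.0048] 0.0003 alt -0.9997
```

View pics/s8.png

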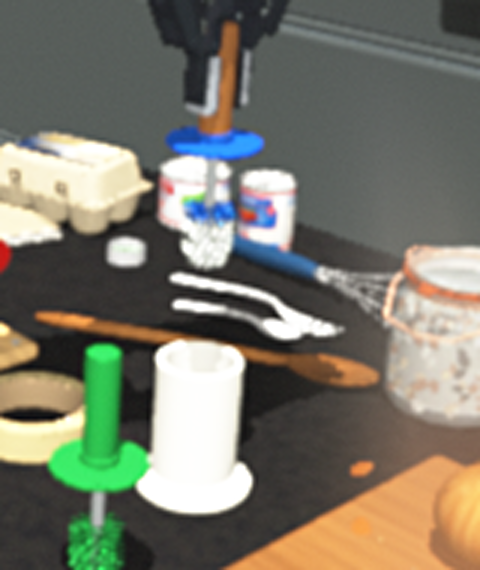

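```bash
python3 - <<'E'
from h import *
c=camera('scene');P=[[.468,-.1045,z] for z in(.17,.215,.255,.259,.297,.335)]
p=proj(c,P);print(((p-[300,130])*3).round())
w=camera('wrist');save(w,'w8.png',(220,150,420,450),2)
a=c['frame'][:,:,::-1][130:320,300:460];a=cv2.resize(a,None,fx=3,fy=3,interpolation=cv2.INTER_CUBIC);cv2.polylines(a,[((p-[300,130])*3).astype(np.int32)],False,(0,255,0),1);cv2.imwrite('pics/s8b.png',a)
E
```

```text
[[206. 264.]
 [210. 201.]
 [214. 144.]
 [215. 138.]
 [219.  81.]
 [223.  22.]]
```

View pics/s8b.png

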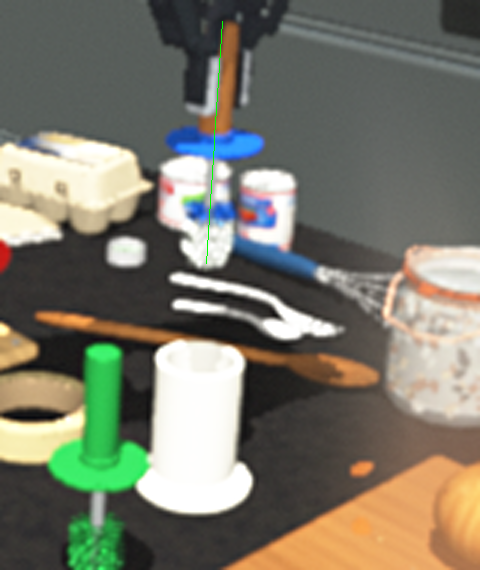

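View pics/w8.png

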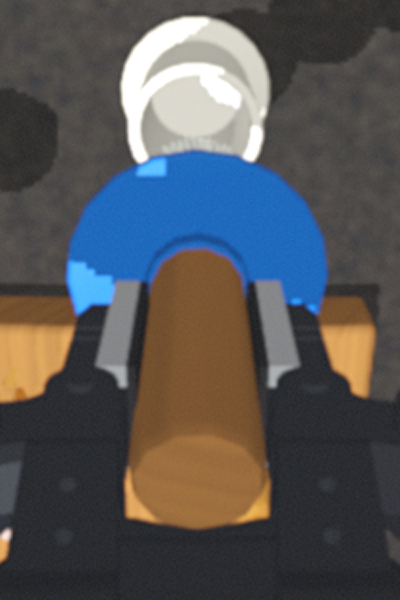

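```bash
python3 -m jog '[[0.04,0,0.002,0],[0.09,0,0.003,0],[0.14,0,0.003,0],[0.19,0,0.003,0],[0.24,0,0.003,0],[0.29,0,0.003,0],[0.33,0,0.003,0],[0.355,0,0.003,0],[0.37,0,0.003,0],[0.377,0,0.003,0],[0.38,0,0.003,0],[0.38,0,0.003,0]]'; python3 - <<'E'
from h import *
to([.468,-.105,.1243],0)
c=camera('scene');save(c,'s9.png',(310,150,430,310),3.7)
E
```

```text
time_s: 14.6
position: [0.4686, -0.1046, 0.1275]
tool_rot: [[0.003, 1.0, 0.0], [0.002, 0.0, -1.0], [-1.0, 0.003, -0.002]]
ft_force: [0.2, -0.8, -0.6]
grip_width: 0.238
t 14.6 pos [ 0.4686 -0.1046  0.1275] yaw 0.0 q [-16.3  22.5 119.3   0.2  38.1 -16.5] F [ 0.2 -0.8 -0.6] w 20.3 -> row [ 0.008  -0.0015  0.001 ] 0.0 alt -1.0
```

View pics/s9.png

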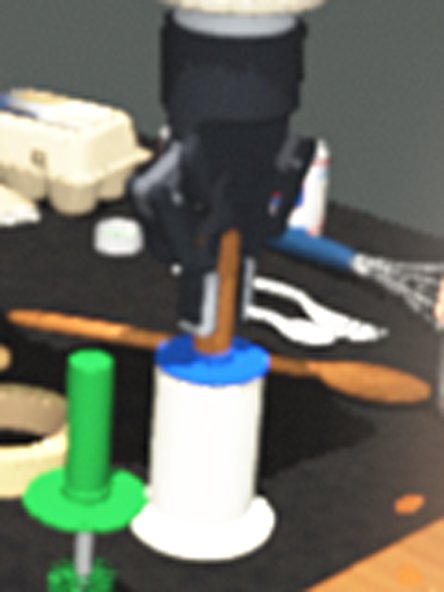

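In the pot with no side force. I creep until the guard touches the rim.

```bash
python3 -m jog '[[0.004,0,0,0],[0.007,0,0,0],[0.007,0,0,0]]';  python3 -m jog '[[0.002,0,0,0],[0.003,0,0,0],[0.003,0,0,0]]'
```

```text
time_s: 14.95
position: [0.4686, -0.1046, 0.1248]
tool_rot: [[0.003, 1.0, 0.0], [0.002, 0.0, -1.0], [-1.0, 0.003, -0.002]]
ft_force: [0.4, -0.0, -0.5]
grip_width: 0.238
time_s: 15.25
position: [0.4688, -0.1046, 0.1243]
tool_rot: [[0.003, 1.0, 0.0], [0.002, 0.0, -1.0], [-1.0, 0.003, -0.002]]
ft_force: [-3.2, 2.5, 18.3]
grip_width: 0.24
```

```bash
python3 -m jog '[[0,0,0,0],[0,0,0,0],[0,0,0,0],[0,0,0,0],[0,0,0,0],[0,0,0,0]]' 85; python3 -m jog '[[-0.05,0,0,0],[-0.13,0,0,0],[-0.22,0,0,0],[-0.3,0,0,0],[-0.34,0,0,0],[-0.34,0,0,0]]'
python3 - <<'E'
from h import *
to([.453,.120,.26],-1.5)
c=camera('scene');save(c,'s10.png',(310,150,430,310),3.7)
c=camera('wrist');save(c,'w10.png')
h=hsv(c);p=np.zeros((480,640),bool);p[175:270,270:370]=1
m=blob(p&(h[...,0]>98)&(h[...,0]<130)&(h[...,1]>120)&(h[...,2]>60));q=np.argwhere(m)[:,::-1];print(q.min(0),q.max(0))
from scipy.optimize import least_squares
st=lambda P:np.r_[P.min(0),P.max(0)];ob=np.r_[q.min(0)-.5,q.max(0)+.5]
r=least_squares(lambda v:st(proj(c,np.r_[circ(*v,.1,.032),circ(*v,.104,.032)],1))-ob,[.467,-.107]);print(r.x,r.fun.round(1))
E
```

```text
time_s: 15.85
position: [0.4687, -0.1045, 0.1242]
tool_rot: [[0.003, 1.0, 0.0], [0.002, 0.0, -1.0], [-1.0, 0.003, -0.002]]
ft_force: [-0.0, 0.9, -0.6]
grip_width: 0.996
time_s: 16.45
position: [0.4695, -0.1051, 0.2625]
tool_rot: [[0.007, 1.0, 0.0], [0.0, 0.0, -1.0], [-1.0, 0.007, -0.0]]
ft_force: [0.2, -0.4, -0.4]
grip_width: 0.994
t 16.45 pos [ 0.4695 -0.1051  0.2625] yaw 0.0 q [-16.3  11.7 111.    0.2  56.9 -16.4] F [ 0.2 -0.4 -0.4] w 84.9 -> row [ 0.0061 -0.0413 -0.5628] 0.0084 alt -0.9916
[278 182] [356 251]
[ 0.46875916 -0.1031176 ] [ 1.1 -2.5 -1.1  2.7]
```

View pics/s10.png

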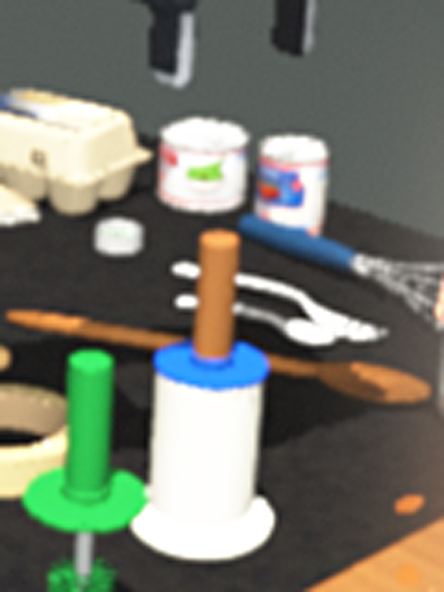

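View pics/w10.png

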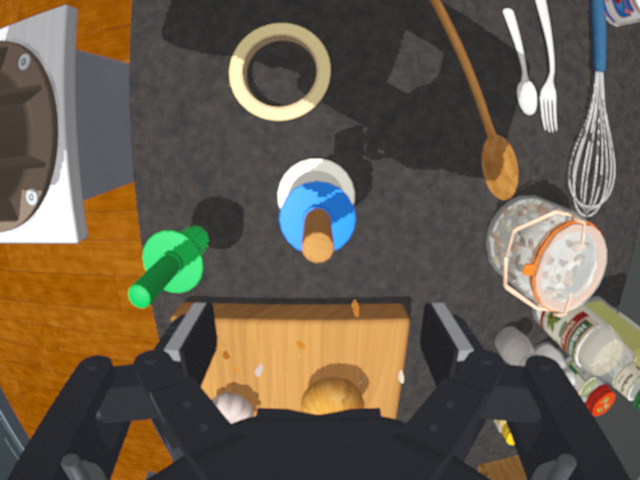

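Brush is hanging upright again, guard on the rim, released. Next, above the knob.

```bash
python3 -m jog '[[0,-0.005,-0.08,0],[0,-0.01,-0.19,0.002],[0,-0.02,-0.3,0.004],[0,-0.03,-0.4,0.006],[0,-0.035,-0.49,0.009],[0.003,-0.041,-0.54,0.009],[0.004,-0.041,-0.56,0.009],[0.005,-0.041,-0.56,0.009]]'
python3 - <<'E'
from h import *
c=camera('wrist');save(c,'w11.png',(220,60,420,300),2.5);np.savez('w11.npz',**{k:np.array(v) for k,v in c.items()})
for r in outline_of(c,'plunger_knob'): print(r['conf'],r['uv'])
to([.4531,.1195,.1],-1.6)
E
```

```text
time_s: 17.35
position: [0.4513, 0.1197, 0.2573]
tool_rot: [[0.002, 1.0, -0.027], [0.001, -0.027, -1.0], [-1.0, 0.002, -0.001]]
ft_force: [0.4, -0.2, 0.4]
grip_width: 0.997
0.77 [318.5, 228.2]
t 17.45 pos [0.4516 0.1185 0.2577] yaw -1.6 q [ 11.   10.9 112.8   0.   56.1  12.6] F [ 0.8  0.4 -0.7] w 84.9 -> row [ 0.3942  0.0027 -0.0021] -0.0001 alt 0.9999
```

View pics/w11.png

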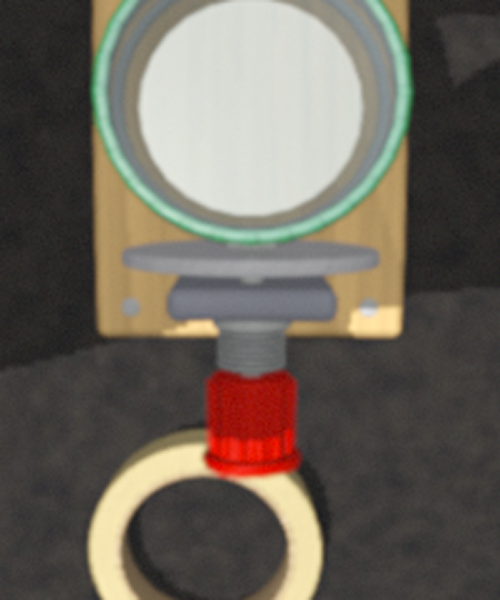

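```bash
python3 - <<'E'
from h import *
from scipy.optimize import minimize
c={k:v for k,v in np.load('w11.npz').items()}
h=hsv(c);p=np.zeros((480,640),bool);p[195:262,290:350]=1
m=blob(p&((h[...,0]<8)|(h[...,0]>172))&(h[...,1]>120)&(h[...,2]>60)).astype(np.float32);q=np.argwhere(m>0)[:,::-1];print(q.min(0),q.max(0))
t=np.linspace(0,6.3,40)
A=[np.concatenate([np.c_[r*np.cos(t),0*t+y,.116+r*np.sin(t)] for y in ys]) for r,ys in((.013,(.013,-.012)),(.016,(-.012,-.017)))]
def loc(v,P):
    cc,s=np.cos(v[2]),np.sin(v[2]);return np.c_[v[0]+cc*P[:,0]-s*P[:,1],v[1]+s*P[:,0]+cc*P[:,1],P[:,2]]
def mask(v):
    M=np.zeros((1920,2560),np.uint8)
    for P in A: cv2.fillConvexPoly(M,cv2.convexHull(((proj(c,loc(v,P),1)+.5)*4).astype(np.int32)),1)
    return cv2.resize(M.astype(np.float32),(640,480),interpolation=cv2.INTER_AREA)
x0=np.array([.453,.1195,-.028])
r=minimize(lambda v:((mask(v)-m)**2).sum(),x0,method='Nelder-Mead',options=dict(initial_simplex=[x0,x0+[.004,0,0],x0+[0,.004,0],x0+[0,0,.06]]));print(r.x,r.fun,m.sum())
# rim fit in same picture
m2=(h[...,0]>60)&(h[...,0]<95)&(h[...,1]>40)&(h[...,2]>90);m2[:20]=0;m2[165:]=0;m2[:,:240]=0;m2[:,400:]=0
q=np.argwhere(m2)[:,::-1];print('rim bbox',q.min(0),q.max(0));pp=proj(c,circ(.456,.2205,.123,.046),1);print(pp.min(0),pp.max(0))
E
```

```text
[302 208] [340 251]
[0.4531314  0.11998725 0.04889196] 235.77734375 1492.0
rim bbox [256  33] [384 157]
[257.87138313  34.7423926 ] [382.72526902 156.06544406]
```

```bash
python3 -m jog '[[0.08,0.004,-0.007,0],[0.16,0.004,-0.007,0],[0.24,0.004,-0.007,0],[0.3,0.004,-0.007,0],[0.35,0.004,-0.007,0],[0.38,0.004,-0.007,0],[0.4,0.004,-0.007,0],[0.404,0.004,-0.007,0],[0.404,0.004,-0.007,0]]' 85
python3 - <<'E'
from h import *
to([.4531,.1213,.0965],-1.6)
c=camera('wrist');save(c,'w12.png',(160,120,480,420),2)
E
```

```text
time_s: 18.35
position: [0.4538, 0.121, 0.0962]
tool_rot: [[0.002, 1.0, -0.029], [0.001, -0.029, -1.0], [-1.0, 0.002, -0.001]]
ft_force: [-0.5, -0.1, -0.4]
grip_width: 0.999
t 18.35 pos [0.4538 0.121  0.0962] yaw -1.7 q [1.120e+01 2.500e+01 1.219e+02 1.000e-01 3.290e+01 1.280e+01] F [-0.5 -0.1 -0.4] w 85.3 -> row [-0.0007 -0.0018 -0.0007] -0.0003 alt 0.9997
```

View pics/w12.png

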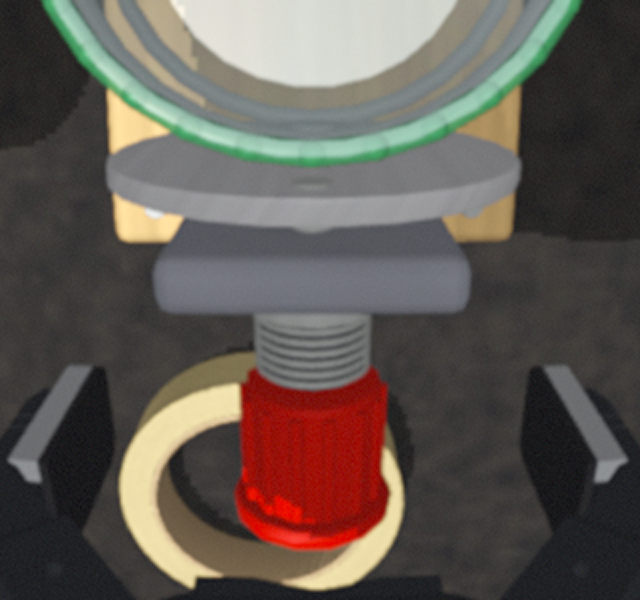

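Knob is centred between the pads. I close on it.

```bash
python3 -m jog '[[0,0,0,0],[0,0,0,0],[0,0,0,0],[0,0,0,0],[0,0,0,0],[0,0,0,0],[0,0,0,0],[0,0,0,0]]' 10
python3 - <<'E'
from h import *
to([.4531,.1213,.0965],-1.6)
c=camera('wrist');save(c,'w13.png',(160,120,480,420),2)
E
```

```text
time_s: 19.2
position: [0.453, 0.1212, 0.0968]
tool_rot: [[0.002, 1.0, -0.029], [0.001, -0.029, -1.0], [-1.0, 0.002, -0.001]]
ft_force: [-7.5, 1.8, 16.5]
grip_width: 0.285
t 19.2 pos [0.453  0.1212 0.0968] yaw -1.6 q [1.12e+01 2.49e+01 1.22e+02 1.00e-01 3.30e+01 1.28e+01] F [-7.5  1.8 16.5] w 24.3 -> row [ 0.0009  0.0002 -0.0001] -0.0002 alt 0.9998
```

View pics/w13.png

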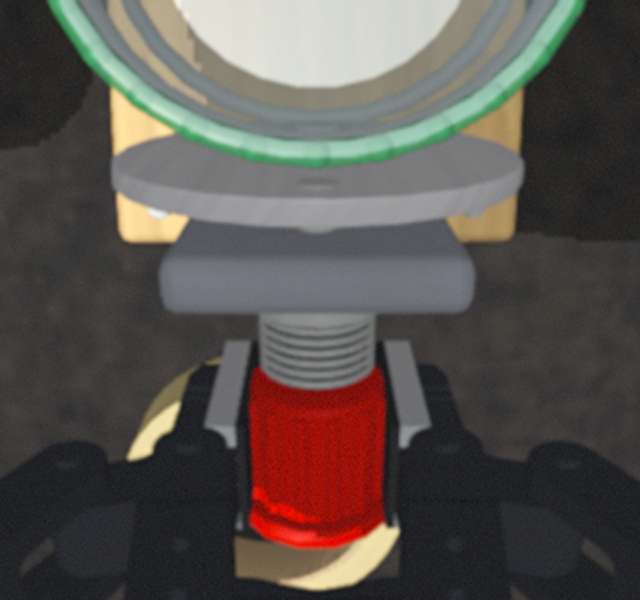

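```bash
python3 -m jog '[[-0.001,0.0,0.006,0],[-0.001,0,0.012,0],[-0.001,0,0.018,0],[-0.001,0,0.024,0],[-0.001,0,0.03,0],[-0.001,0,0.033,0],[-0.001,0,0.033,0]]'
python3 - <<'E'
from h import *
to([.4531,.1052,.0965],-1.6)
E
```

```text
time_s: 19.95
position: [0.4525, 0.1086, 0.0971]
tool_rot: [[0.001, 1.0, -0.029], [0.002, -0.029, -1.0], [-1.0, 0.001, -0.002]]
ft_force: [-0.2, 10.7, -5.5]
grip_width: 0.284
t 19.95 pos [0.4525 0.1086 0.0971] yaw -1.7 q [  9.7  24.7 122.4   0.2  32.8  11.2] F [-0.2 10.7 -5.5] w 24.3 -> row [0.0014 0.0016 0.0084] -0.0003 alt 0.9997
```

12.6 mm out with 10.7 N, exactly the spring curve. I continue to the stop.

```bash
python3 -m jog '[[0,0.001,0.003,0],[0,0.001,0.006,0],[0,0.001,0.008,0],[0,0.001,0.008,0]]'; python3 -m jog '[[0,0,0.002,0],[0,0,0.002,0],[0,0,0.002,0]]'
```

```text
time_s: 20.35
position: [0.4525, 0.106, 0.0971]
tool_rot: [[0.001, 1.0, -0.029], [0.003, -0.029, -1.0], [-1.0, 0.001, -0.003]]
ft_force: [-2.3, 11.1, -1.2]
grip_width: 0.282
time_s: 20.65
position: [0.4525, 0.1059, 0.0971]
tool_rot: [[0.001, 1.0, -0.03], [0.003, -0.03, -1.0], [-1.0, 0.001, -0.003]]
ft_force: [-1.2, 11.4, -2.3]
grip_width: 0.283
```

```bash
python3 -m jog '[[0,0,0.004,0],[0,0,0.004,0],[0,0,0.004,0]]'; python3 -m jog '[[0,0,0.004,0],[0,0,0.004,0],[0,0,0.004,0],[0,0,0.004,0]]'
```

```text
time_s: 20.95
position: [0.4525, 0.1052, 0.097]
tool_rot: [[0.001, 1.0, -0.03], [0.004, -0.03, -1.0], [-1.0, 0.001, -0.004]]
ft_force: [-1.5, 13.1, -2.1]
grip_width: 0.284
time_s: 21.35
position: [0.4525, 0.1051, 0.0971]
tool_rot: [[0.002, 1.0, -0.03], [0.006, -0.03, -1.0], [-1.0, 0.001, -0.006]]
ft_force: [-1.7, 23.7, -4.3]
grip_width: 0.281
```

At the stop: 16.1 mm of travel, and force jumped to 24 N without movement. I hold and check.

```bash
python3 -m jog '[[0,0,0.001,0],[0,0,0.001,0],[0,0,0.001,0],[0,0,0.001,0],[0,0,0.001,0]]'
python3 - <<'E'
from h import *
c=camera('wrist');save(c,'w14.png',(160,120,480,420),2)
S=camera('scene');save(S,'s14.png');T=camera('top');save(T,'t14.png')
for l in ("tape_1","onion_1","garlic_1","pot"):
    for n,k in (('s',S),('t',T)): print(l,n,[(round(r['conf'],2),np.round(r['uv'])) for r in outline_of(k,l)][:2])
to([.4531,.1052,.0965],-1.6)
E
```

```text
time_s: 21.85
position: [0.4525, 0.1055, 0.097]
tool_rot: [[0.002, 1.0, -0.031], [0.007, -0.031, -1.0], [-1.0, 0.001, -0.007]]
ft_force: [-0.1, 11.6, -2.3]
grip_width: 0.282
tape_1 s [(0.67, array([307., 262.]))]
tape_1 t [(0.56, array([313., 221.])), (0.25, array([355., 228.]))]
onion_1 s [(0.78, array([464., 302.]))]
onion_1 t [(0.72, array([460., 208.]))]
garlic_1 s [(0.83, array([434., 339.]))]
garlic_1 t [(0.96, array([472., 260.]))]
pot s [(0.58, array([365., 278.]))]
pot t [(0.79, array([353., 231.]))]
t 22.4 pos [0.4525 0.1055 0.097 ] yaw -1.8 q [  9.1  24.6 122.6   0.7  32.7  10.3] F [-0.4 12.1 -3.2] w 24.2 -> row [0.0014 0.0016 0.0007] -0.0008 alt 0.9992
```

View pics/w14.png

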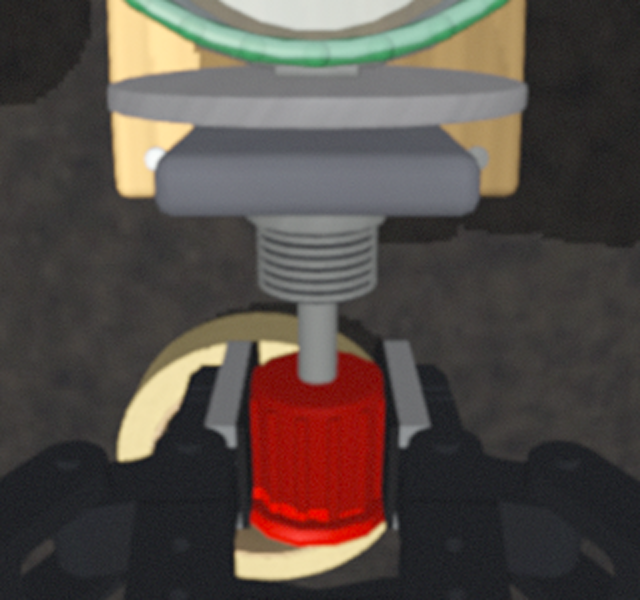

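View pics/s14.png

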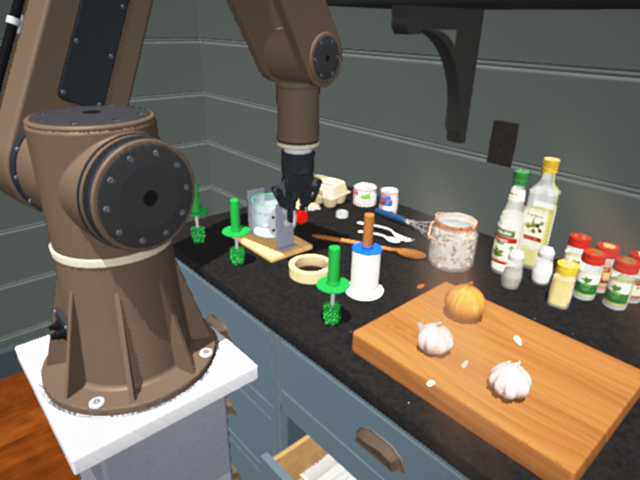

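The hold relaxed slightly because the target restarts from the measured pose. I press it firmly against the stop again and keep that target.

```bash
python3 -m jog '[[0,0,0.005,0],[0,0,0.006,0],[0,0,0.006,0],[0,0,0.006,0],[0,0,0.006,0],[0,0,0.006,0]]'
python3 - <<'E'
from h import *
for i in range(6): c=camera('scene')
to([.4531,.1052,.0965],-1.6)
c=camera('wrist');save(c,'w15.png',(160,120,480,420),2)
E
```

```text
time_s: 23.0
position: [0.4525, 0.1051, 0.0971]
tool_rot: [[0.002, 1.0, -0.031], [0.009, -0.031, -0.999], [-1.0, 0.002, -0.009]]
ft_force: [-1.8, 32.7, -3.5]
grip_width: 0.284
t 23.3 pos [0.4525 0.1051 0.0971] yaw -1.8 q [  8.9  24.6 122.6   0.9  32.6  10. ] F [-2.2 32.4 -4.5] w 24.6 -> row [ 0.0014  0.0014 -0.0003] -0.0011 alt 0.9989
```

View pics/w15.png

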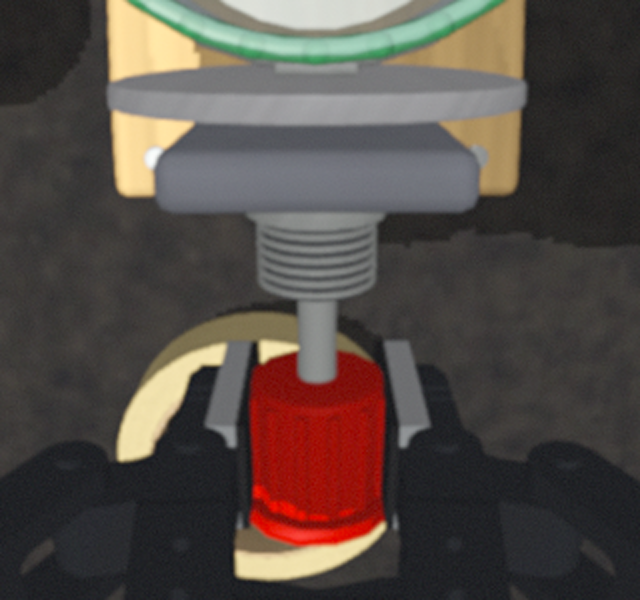

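```bash
python3 -c "
from plant import robot,get_obs
print(robot.sign_off()); o=get_obs(); print(o['position'],o['ft_force'],o['time_s'])"
```

```text
the job is handed in; nothing more can be done
None
the job is handed in; nothing more can be done
```

The job is done and handed in at about 23 s of the 51 s allowed.

- **Scrubbing:** I took the blue-guarded brush from the white pot. It went down to the jar's bottom (felt at 15 N), up until the bristle head straddled the rim, and down to the bottom again (felt at 25 N).
- **Brush:** It hangs upright in its pot again with the guard on the rim. I let go of it and confirmed this in the scene and wrist pictures.
- **Plunger:** I gripped the red knob and pulled it straight out to its stop, about 16.1 mm. My first hold relaxed by about 0.4 mm, so I pulled it firmly onto the stop again. It then held steady at about 32 N with no slip and was held that way at hand-in.
- **Onion, garlic and tape:** The onion and garlic show no movement in either camera. For the tape, the scene camera and the picture agree that it stayed put. The top camera network put it about 20 pixels off at the end, when the arm was over that part of the scene; I didn't examine that picture.

The handle looked about 2 pixels off vertical in one scene picture, but it was straight in the wrist view and went into the pot without side force. I couldn't read anything back after handing in.

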